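# Seat the thick probe in its dry-block well

## Task

Take the thicker of the two steel temperature probes out of the rest and put it, fully home, into the well of the dry-block calibrator that matches its diameter (the narrowest well it will enter); then let go. The drilled insert may sit anywhere along its trough, so feel for the well gently and never press hard on the block. Leave the other probe and everything else on the counter where it stands.

Things in the scene. Friction and masses are not known exactly. Their poses are not given: they have to be found in the camera images.
- dry_block: Dry-block calibrator, fixed: white housing 100 (x) x 196 (y) x 66 mm high, display on its front (-x) face. Origin: centre of its underside; z up; y runs along the row of wells. In a trough along y in its top lies the drilled aluminium insert, 34 x 146 mm, flat top 80 mm above this origin (14 mm proud). The insert is not listed; see the two points. Pushes under 35 N do not shift it.
- row_middle (a point): Fixed point of the housing, at the insert's top face, x = y = 0 of the dry block. The insert's five wells (for 8, 11, 14, 17, 20 mm probes; each 1.5 mm wider than its probe, 62 mm deep, 1 mm chamfer) lie at y = +56, +28, 0, -28, -56 mm (narrowest at +y) from the insert's middle, which is shifted from this point by an unknown -8 to +8 mm along y and 0 in x.
- mid17 (a point): Fixed point of the housing where the mouth of the 17 mm well would be with the insert in the middle of its trough (28 mm along -y from row_middle, 80 mm above the dry block's origin). The real mouth lies up to 8 mm from it either way along the row (y), on the same line in x; where exactly is not measured and must be seen or felt.
- probe_thick: The thicker probe, 0.08 to 0.16 kg: steel shaft 17 mm diameter, 60 mm long, foot chamfered 1.5 mm; black square handle 28 x 28 x 44 mm (sides along x, y) from z = 60 to 104 mm, with a 6 mm high stub on top. Origin: centre of the foot; z up along the shaft. The handle's underside is the shoulder: fully home it rests on the insert's top, the origin 20 mm above the dry block's.
- probe_thin: The thinner probe, to be left in the rest: shaft 14 mm diameter and 60 mm long, black square handle 22 x 22 mm, 36 mm high. Origin: centre of the foot, z up.
- rest: Grey probe rest, fixed, 56 (x) x 124 (y) mm, open at front and back; origin at the centre of its underside. Its 8 mm top plate, top 80 mm above the origin, has two equal 19.5 mm holes at y = +28 and -28 mm; a probe hangs in each by its handle's shoulder, foot 20 mm above the counter, handle sides parallel to the rest's. Which probe is in which hole varies.
- vial_a: Bystander: glass reagent vial with a white cap, 22 mm diameter, 41 mm high; origin at the centre of its underside.
- vial_b: Bystander: glass reagent vial with a grey cap, 22 mm diameter, 41 mm high; origin at the centre of its underside.
- dropper: Bystander: white dropper bottle, 35 mm diameter, 95 mm high; origin at the centre of its underside.
- cups: Bystander: stack of white sample cups, 30 mm diameter, 38 mm high; origin at the centre of its underside.
Things that resemble listed ones, but are neither listed nor needed, are in the scene too. Leave any green look-alike of the probe_thick alone.

How it is judged (in metres and radians):
On the way:
1. the thicker probe is lifted out of the rest, its foot clear above the rest plate (z of probe_thick in the frame of rest above 0.083 m), for 0.1 s.
At the end, for the whole second after the job is handed in: The thicker probe stands upright (within 0.06 rad) in the 17 mm well, its origin 15 to 22.5 mm above the dry block's origin (shoulder down on the insert, within 2.5 mm), within 4 mm of the row's centre line and within 11.5 mm along y of the 17 mm well's middle position, at rest (z of probe_thick in the frame of dry_block between 0.015 and 0.0225 m and x of probe_thick in the frame of dry_block between -0.004 and 0.004 m and y of probe_thick in the frame of dry_block between -0.0395 and -0.0165 m and angle between probe_thick's own z axis and vertical below 0.06 rad and linear speed of probe_thick below 0.02 m/s); the robot touches nothing.
It fails at once if the thicker probe is pressed against the dry block or its insert with more than 35 N (contact force between probe_thick and dry_block above 35 N).
It fails at once if fingers or arm push on the dry block or the rest with more than 35 N (contact force between any of the arm, the fingers and dry_block above 35 N or contact force between any of the arm, the fingers and rest above 35 N).
It fails at once if the thicker probe is tipped over (more than 0.8 rad) (angle between probe_thick's own z axis and vertical above 0.8 rad).
It fails at once if the thinner probe is moved more than 15 mm (distance of probe_thin from where it was at the start of the episode above 0.015 m).
It fails at once if a bystander is moved more than 30 mm (distance of any of vial_a, vial_b, dropper, cups from where it was at the start of the episode above 0.03 m).
It also fails if it takes over 54 s, if anything falls off the work surface, if the arm or the gripper's body presses on something with over 40 N, if the wrist force passes 120 N, or if a joint passes its speed limit or range.

## Robot

A 6-joint arm with a two-finger parallel gripper is mounted at the origin on a cart in front of the work surface, level with it; the furniture and walls round the work are solid. World frame = base frame: x ahead of the robot, y to its left, z up, the work surface at z = 0. Lengths are in m, angles in degrees, forces in N, time in s.
With the tool pointing down it reaches from about 0.3 to 0.75 m from the base axis. Payload 8.5 kg.
Tool frame: the origin (TCP) lies at the very end of the fingers, on their centre line; the grasp point (between the pads) lies 19 mm behind it (env.hold_point_z is the distance from the TCP to the grasp point, in m); z points along the fingers, y is the line along which they close (so a half turn about z gives the same grasp; the last joint's range is limited). The gripper opens to 85 mm and grips with 20 to 120 N. Pads are 22 mm wide; open, the fingers measure 114 mm over their backs; the gripper's body (76 mm by 85 mm) begins 54 mm behind the grasp point. The pads swing forward as they close: fully open they stand 13 mm farther back than shut.
Start: joints at [-81.32, 21.807, 74.336, -0, 83.858, -12.336], TCP at [0.197, -0.513, 0.231] pointing down, gripper open.
Joint ranges: [-178.18, 178.18], [-50.72, 133.34], [12.68, 142.11], [-81.47, 261.47], [9.98, 163.14], [-165.26, 165.26]. Speed limits (degrees/s): [136.94, 136.94, 180, 180, 180, 180].

## Interface

Orientations are given as a 3x3 rotation matrix whose columns are the frame's x, y, z axes.
In Python, from rig import env, optics gives the robot as it stands.
- The arm moves only by the shell command python3 -m jog 'ROWS' [OPENING] [FORCE]. ROWS is JSON, a list of rows, each an object with "linear": the shift along the tool's x, y, z in units of 40 mm (1.0 is 40 mm), a list of three; "roll": the turn about the tool's z in units of 5 degrees (1.0 is 5 degrees). A call has 1 to 12 rows; each row shifts and turns the commanded pose from where the row before left it, along the tool's axes as they then stand; what a row does not reach is not made up. A row lasts 1/12 s, in which the tool goes at most 41.7 mm and 7.16 degrees, less where a joint would pass 70% of its speed; a pose out of reach is approached as far as the arm can. A call is refused whole if a number of a shift passes 1 or a number of a turn 1, either way. A call with a gripper value outside its range is refused whole. OPENING is the opening, from -1 (shut) to 1 (fully open), set as the call begins (- or left out, the last holds). The fingers move at their own pace and stop on an object; FORCE is the grip in N (left out, the last holds). Time passes only in rows, so rows that do not move let the fingers close. It gives the time, the measured TCP pose, the force, the opening and the grip force at its end, in the units of the state.
- env.observe(): the state, without advancing time (a new reading comes with each control period).
- optics.get_image(name): name is "scene" or "top" or "wrist"; returns the picture (384x512x3 uint8, red, green, blue); there is no depth.
- optics.calibration(name): a dict with "fov_y" (degrees; the focal length in pixels is half the picture's height over the tangent of half this angle, whatever the lens; pixels are square), "cx", "cy" (the principal point, pixels), "T" (4x4, takes a point from camera to world coordinates). Camera axes: x right, y down, z forward; pixel columns grow to the right and rows downward; lengths in m; the calibration is good to about 2 mm. A picture is of the moment at which its call begins: read the wrist's pose just before it. calibration takes no time and is no camera call; for the wrist camera it gives the pose at the moment of the call.
- env.close_job(): hands the job in; it is judged then, once.
The state is a dict: "time_s": time; "q": joint angles; "qvel": joint speeds; "joint_efforts": joint torques, N m; "position": TCP position; "tool_rot": TCP orientation; "ft_force": force on the tool from outside, world axes, zero at the start; "wrist_torque": the same for the moment, N m; "grip_width": finger opening in m; "gripper_force": force on a finger pad.
Only numpy, scipy, OpenCV 4.12 (cv2) and the standard library are available. Lean on these libraries where they do the work, as an engineer would, in place of code of your own. Each camera call takes 0.05 s, during which the arm holds its last target. There are 200 camera calls.

## Working session

There is one attempt and no reset: what is moved stays moved. The work goes in short steps, Python scripts to look and compute and a shell command to move; the robot and the scene stay as the last step left them, time stands still between calls to the robot, and variables do not carry over. Pictures are saved under pics/ and viewed, at most 10 in all, crops included, and the job is handed in when it is done.

```bash
mkdir -p pics; ls; python3 - <<'E'
from rig import env, optics
import cv2,numpy as np
for n in("scene","top"):
    cv2.imwrite(f"pics/{n}0.png",optics.get_image(n)[:,:,::-1]); c=optics.calibration(n); print(n,c["fov_y"],c["cx"],c["cy"],np.round(c["T"],3).tolist(),[k for k in c])
s=env.observe();print(s["time_s"],s["position"],np.round(s["tool_rot"],3).tolist(),s["grip_width"],env.hold_point_z)
E
```

```text
pics
scene 48.8694619025153 251.7333466560921 189.5794326035942 [[-0.608, -0.609, 0.51, 0.042], [-0.794, 0.482, -0.37, 0.308], [-0.02, -0.63, -0.777, 0.893], [0.0, 0.0, 0.0, 1.0]] ['fov_y', 'cx', 'cy', 'T']
top 55.230744464311755 259.31963321309877 185.2481021022269 [[-0.022, -0.988, 0.154, 0.396], [-1.0, 0.021, -0.012, -0.103], [0.009, -0.154, -0.988, 1.194], [0.0, 0.0, 0.0, 1.0]] ['fov_y', 'cx', 'cy', 'T']
0.1 [ 0.19720807 -0.5131524   0.23076577] [[0.933, 0.359, -0.0], [0.359, -0.933, 0.001], [0.0, -0.001, -1.0]] 0.08549058003101609 0.0187
```

View pics/top0.png

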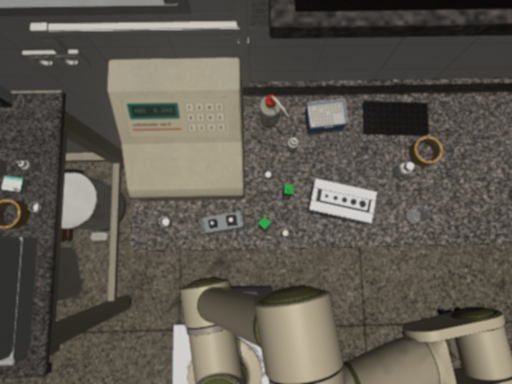

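View pics/scene0.png

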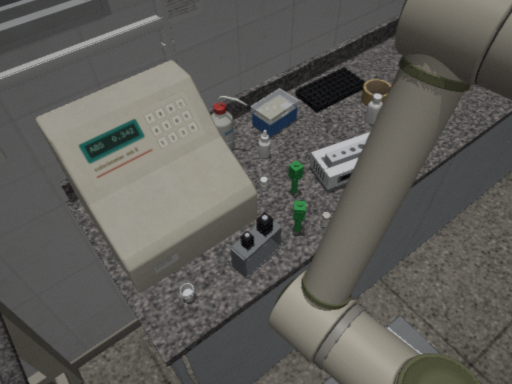

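The top view shows the rest at about (222,221) with two black handles, the block at (343,201) with its wells growing towards the right (-y), and green look-alikes at (289,189) and (265,223). I'll enlarge the two areas that matter.

```bash
python3 - <<'E'
import cv2,numpy as np
a=cv2.imread("pics/top0.png")
r=cv2.resize(a[205:240,195:250],None,fx=8,fy=8,interpolation=cv2.INTER_CUBIC)
b=cv2.resize(a[172:228,302:384],None,fx=8,fy=8,interpolation=cv2.INTER_CUBIC)
b=b[:,:656]
o=np.zeros((280+448-130,656,3),np.uint8)
o[:280,:440]=r; o[280:]=b[65:65+o.shape[0]-280]
cv2.imwrite("pics/crop1.png",o);print(o.shape)
E
```

```text
(598, 656, 3)
```

View pics/crop1.png

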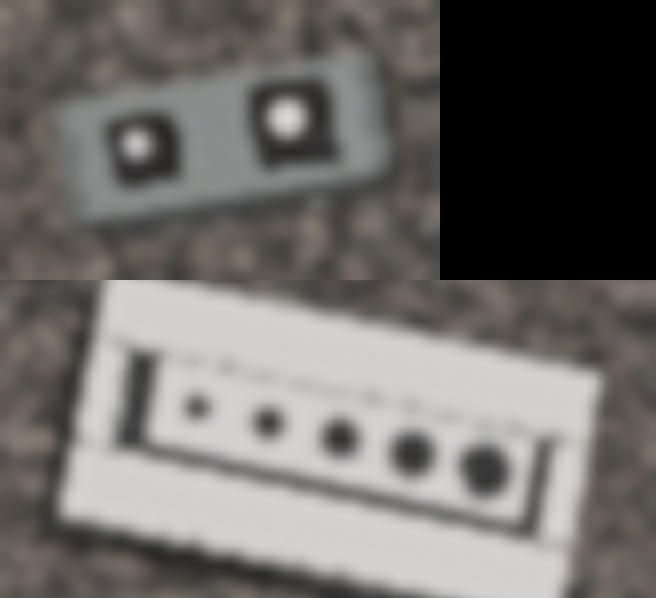

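The right-hand (-y) probe in the rest has the wider handle, so it is the thick one; its stub is at crop (288,118). The insert is pushed towards -y, and the fourth well from the left, at crop (411,453), is the 17 mm one.

```bash
cat > h.py <<'E'
import numpy as np,cv2
from rig import env,optics
def ray(cal,u,v,z,h=384):
    f=h/2/np.tan(np.radians(cal["fov_y"]/2));T=np.array(cal["T"])
    d=T[:3,:3]@np.array([(u-cal["cx"])/f,(v-cal["cy"])/f,1]);o=T[:3,3]
    return o+d*(z-o[2])/d[2]
def blobs(mask,lo,hi,off=(0,0),s=8):
    n,_,st,c=cv2.connectedComponentsWithStats(mask.astype(np.uint8))
    return [((c[i]+.5)/s-.5+off,st[i][4]/s/s) for i in range(1,n) if lo<st[i][4]/s/s<hi and (st[i][0]>0 and st[i][1]>0)]
E
python3 - <<'E'
from h import *
a=cv2.imread("pics/top0.png",0);c=optics.calibration("top")
up=lambda x0,y0,x1,y1:cv2.resize(a[y0:y1,x0:x1],None,fx=8,fy=8,interpolation=cv2.INTER_CUBIC)
r=up(195,205,250,240)
print("stubs");S=[]
for p,A in blobs(r>160,3,60,(195,205)):print(p,A,ray(c,*p,.13)[:2])
print("handles(top z .124)")
hm=cv2.morphologyEx((r<62).astype(np.uint8),cv2.MORPH_CLOSE,np.ones((45,45)))
n,_,st,cc=cv2.connectedComponentsWithStats(hm)
b=up(302,172,384,228)
print("wells")
P=[]
for p,A in blobs(b<130,3,60,(302,172)):
    w=ray(c,*p,.08);P.append(w);print(p,round(A,1),w[:2])
P=np.array(P)
# block outline white
n,l,st,cc=cv2.connectedComponentsWithStats((b>150).astype(np.uint8));i=1+st[1:,4].argmax()
cn=max(cv2.findContours((l==i).astype(np.uint8),0,1)[0],key=cv2.contourArea)
print(cv2.minAreaRect(cn))
g=((r>85)&(r<150)).astype(np.uint8)
hsv=cv2.minAreaRect(max(cv2.findContours(cv2.morphologyEx(g,cv2.MORPH_OPEN,np.ones((25,25))),0,1)[0],key=cv2.contourArea));print("rest",hsv)
E
```

```text
stubs
[230.38052849 219.25815217] 10.421875 [ 0.46451694 -0.03008171]
[211.57242991 222.52745327] 3.34375 [0.45628499 0.02421267]
handles(top z .124)
wells
[326.14785242 195.57461454] 3.5 [ 0.53372943 -0.320435  ]
[335.08992718 197.51856796] 8.0 [ 0.52715957 -0.34754216]
[344.05366702 199.44820664] 14.6 [ 0.5206403  -0.37468526]
[353.07973195 201.41297411] 21.4 [ 0.51401699 -0.40197997]
[362.14611797 203.46692722] 29.7 [ 0.50712585 -0.42934666]
((333.4326477050781, 228.76712036132812), (514.9761352539062, 256.972900390625), 12.308015823364258)
rest ((200.29000854492188, 100.02999877929688), (223.8699951171875, 365.9984436035156), 81.8698959350586)
```

```bash
python3 - <<'E'
from h import *
c=optics.calibration("top");s=optics.calibration("scene")
for z in(0,.05,.1,.15,.2):print(z,ray(c,243,195,z)[:2],ray(s,255,205,z)[:2],ray(s,138,272,z)[:2])
w=optics.calibration("wrist");o=env.observe();R=np.array(o["tool_rot"])
T=np.array(w["T"]);print(w["fov_y"],w["cx"],w["cy"],"cam in tool",np.round(R.T@(T[:3,3]-o["position"]),4),np.round(R.T@T[:3,:3],3).tolist())
def plan(tx,ty,tz,yaw):
    p=o["position"];d=np.array([tx,ty,tz])-p
    cur=np.degrees(np.arctan2(R[1,1],R[0,1]));print("tool shift",R.T@d/.04,"roll",-(yaw-cur)/5)
plan(.4645,-.030,.25,7.6)
E
```

```text
0 [ 0.55125472 -0.06329855] [ 0.58123781 -0.09248101] [0.59601386 0.24579851]
0.05 [ 0.54476835 -0.06495736] [ 0.5510565  -0.07003533] [0.56500539 0.24930739]
0.1 [ 0.53828198 -0.06661618] [ 0.52087519 -0.04758965] [0.53399692 0.25281627]
0.15 [ 0.53179561 -0.06827499] [ 0.49069387 -0.02514397] [0.50298845 0.25632515]
0.2 [ 0.52530923 -0.06993381] [ 0.46051256 -0.0026983 ] [0.47197997 0.25983403]
65.02937175994803 250.9233806490672 188.7409065348468 cam in tool [ 0.0828 -0.0003 -0.1419] [[-0.0, -0.947, -0.322], [1.0, 0.0, -0.001], [0.001, -0.322, 0.947]]
tool shift [10.56983352 -8.87937787 -0.46610263] roll -15.31667966877649
```

```bash
python3 -m jog '[{"linear":[0.6,-0.5,0]},{"linear":[0.6,-0.5,0]},{"linear":[0.6,-0.5,0]},{"linear":[0.6,-0.5,0]},{"linear":[0.6,-0.5,0]},{"linear":[0.6,-0.5,0]},{"linear":[0.6,-0.5,0]},{"linear":[0.6,-0.5,0]},{"linear":[0.6,-0.5,0]},{"linear":[0.6,-0.5,0]},{"linear":[0.6,-0.5,0]},{"linear":[0.6,-0.5,0]}]' 0.4 && python3 -m jog '[{"linear":[0.6,-0.5,0]},{"linear":[0.6,-0.5,0]},{"linear":[0.6,-0.5,0]},{"linear":[0.6,-0.5,0]},{"linear":[0.6,-0.5,0]},{"linear":[0.37,-0.38,0]},{"roll":-1},{"roll":-1},{"roll":-1},{"roll":-1},{"roll":-1},{"roll":-1}]' && python3 -m jog '[{"roll":-1},{"roll":-1},{"roll":-1},{"roll":-1},{"roll":-1},{"roll":-1},{"roll":-1},{"roll":-1},{"roll":-1},{"roll":-0.3},{"linear":[0,0,0]},{"linear":[0,0,0]}]'
python3 - <<'E'
from h import *
o=env.observe();print(o["position"],np.degrees(np.arctan2(o["tool_rot"][1][1],o["tool_rot"][0][1])),o["q"],o["time_s"])
cv2.imwrite("pics/w1.png",optics.get_image("wrist")[:,:,::-1])
E
```

```text
[ 0.19720807 -0.5131524   0.23076577] -68.98339834388246 [-8.13196114e+01  2.18391074e+01  7.43785794e+01  6.58722143e-04
  8.38591289e+01 -1.23362728e+01] 0.1invalid input
```

View pics/w1.png

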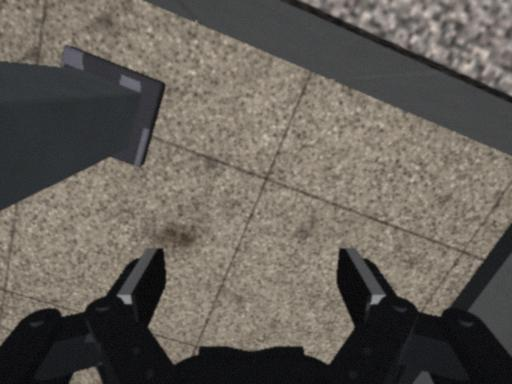

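The arm hasn't moved: the picture still shows the floor between the open fingers. The rows were refused, probably because each one needs both keys.

```bash
python3 -m jog '[{"linear":[0.6,-0.5,0],"roll":0},{"linear":[0.6,-0.5,0],"roll":0},{"linear":[0.6,-0.5,0],"roll":0},{"linear":[0.6,-0.5,0],"roll":0},{"linear":[0.6,-0.5,0],"roll":0},{"linear":[0.6,-0.5,0],"roll":0},{"linear":[0.6,-0.5,0],"roll":0},{"linear":[0.6,-0.5,0],"roll":0},{"linear":[0.6,-0.5,0],"roll":0},{"linear":[0.6,-0.5,0],"roll":0},{"linear":[0.6,-0.5,0],"roll":0},{"linear":[0.6,-0.5,0],"roll":0}]' 0.4 && python3 -m jog '[{"linear":[0.6,-0.5,0],"roll":0},{"linear":[0.6,-0.5,0],"roll":0},{"linear":[0.6,-0.5,0],"roll":0},{"linear":[0.6,-0.5,0],"roll":0},{"linear":[0.6,-0.5,0],"roll":0},{"linear":[0.37,-0.38,0],"roll":0},{"linear":[0,0,0],"roll":-1},{"linear":[0,0,0],"roll":-1},{"linear":[0,0,0],"roll":-1},{"linear":[0,0,0],"roll":-1},{"linear":[0,0,0],"roll":-1},{"linear":[0,0,0],"roll":-1}]' && python3 -m jog '[{"linear":[0,0,0],"roll":-1},{"linear":[0,0,0],"roll":-1},{"linear":[0,0,0],"roll":-1},{"linear":[0,0,0],"roll":-1},{"linear":[0,0,0],"roll":-1},{"linear":[0,0,0],"roll":-1},{"linear":[0,0,0],"roll":-1},{"linear":[0,0,0],"roll":-1},{"linear":[0,0,0],"roll":-1},{"linear":[0,0,0],"roll":-0.3},{"linear":[0,0,0],"roll":0},{"linear":[0,0,0],"roll":0}]'
python3 - <<'E'
from h import *
o=env.observe();print(o["position"],np.degrees(np.arctan2(o["tool_rot"][1][1],o["tool_rot"][0][1])),o["q"],o["time_s"])
np.save("w1cal.npy",optics.calibration("wrist")["T"])
cv2.imwrite("pics/w1.png",optics.get_image("wrist")[:,:,::-1])
E
```

```text
time_s: 1.15
position: [0.3804, -0.1846, 0.2313]
tool_rot: [[0.934, 0.358, -0.0], [0.358, -0.934, 0.0], [-0.0, -0.0, -1.0]]
ft_force: [0.1, -0.5, -0.2]
grip_width: 0.0599
gripper_force: 0.0
time_s: 2.15
position: [0.4644, -0.0301, 0.2311]
tool_rot: [[0.626, 0.78, -0.001], [0.78, -0.626, 0.0], [-0.0, -0.0, -1.0]]
ft_force: [0.0, -0.7, 0.9]
grip_width: 0.0596
gripper_force: 0.0
time_s: 3.15
position: [0.4644, -0.0302, 0.2312]
tool_rot: [[-0.13, 0.992, -0.0], [0.992, 0.13, 0.0], [0.0, -0.0, -1.0]]
ft_force: [0.6, 0.5, 0.2]
grip_width: 0.0596
gripper_force: 0.0
[ 0.46444975 -0.03017226  0.23119989] 7.450801214689181 [-1.83397414e+01  1.33160625e+01  8.69832122e+01 -4.32025847e-05
  7.97197865e+01 -2.57905337e+01] 3.15
```

View pics/w1.png

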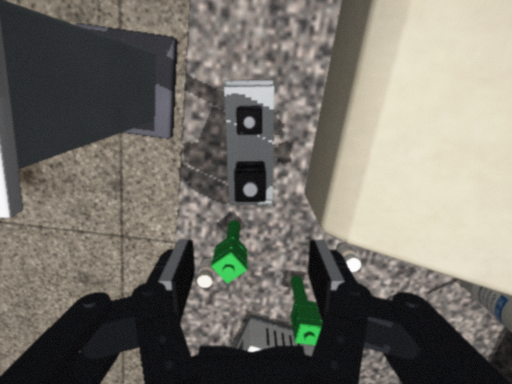

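The wrist view shows the thick probe's stub at about (250,188), the thin one at (249,121), and the rest square to the picture. The green look-alikes, at (230,262) and (306,325), stay clear of the fingers. Next I'll measure the stub, handle and rest angle.

```bash
python3 - <<'E'
from h import *
a=cv2.imread("pics/w1.png",0);c=optics.calibration("wrist");o=env.observe();R=np.array(o["tool_rot"])
r=cv2.resize(a[100:205,222:280],None,fx=8,fy=8,interpolation=cv2.INTER_CUBIC)
n,l,st,cc=cv2.connectedComponentsWithStats(((r<50)).astype(np.uint8))
for i in range(1,n):
    if st[i][4]>4000: print("dark",st[i][:4]/8+[222,100,0,0],st[i][4]/64)
for p,A in blobs(r>110,20,300,(222,100)):
    w=ray(c,*p,.13);print(p,A,w,"tool",R.T@(w-o["position"]))
g=((r>75)).astype(np.uint8)
print(cv2.minAreaRect(cv2.findNonZero(((r>70)).astype(np.uint8)[80:,:])))
dark=cv2.morphologyEx((r[380:,:]<45).astype(np.uint8),cv2.MORPH_OPEN,np.ones((21,21)))
cn=max(cv2.findContours(dark,0,1)[0],key=cv2.contourArea);print("thick handle",cv2.minAreaRect(cn))
E
```

```text
dark [236.5   106.     25.5    28.625] 555.125
dark [234.375 161.25   31.625  40.625] 1020.25
[248.83770396 121.92032967] 93.84375 [0.45505185 0.02577001 0.13      ] tool [ 0.05669134 -0.00203977  0.10122182]
[228.11625458 120.74931319] 21.328125 [0.43866676 0.02454894 0.13      ] tool [ 0.05760535 -0.01844485  0.10122713]
[274.4655919  140.11884087] 87.046875 [0.47743111 0.01412247 0.13      ] tool [0.04224006 0.0186401  0.10121364]
[249.76676486 189.29388178] 138.578125 [ 0.46302523 -0.03012411  0.13      ] tool [ 0.0002352  -0.00138192  0.10121533]
((231.5, 379.5), (759.0, 463.0), 90.0)
thick handle ((225.0, 272.0), (320.0, 248.0), 90.0)
```

```bash
python3 -m jog '[{"linear":[0,-0.03,0.5],"roll":0},{"linear":[0,0,0.5],"roll":0},{"linear":[0,0,0.5],"roll":0},{"linear":[0,0,0.5],"roll":0},{"linear":[0,0,0.5],"roll":0},{"linear":[0,0,0.5],"roll":0},{"linear":[0,0,0.3],"roll":0},{"linear":[0,0,0.2],"roll":0},{"linear":[0,0,0],"roll":0},{"linear":[0,0,0],"roll":0}]' && python3 -m jog '[{"linear":[0,0,0],"roll":0},{"linear":[0,0,0],"roll":0},{"linear":[0,0,0],"roll":0},{"linear":[0,0,0],"roll":0},{"linear":[0,0,0],"roll":0},{"linear":[0,0,0],"roll":0},{"linear":[0,0,0],"roll":0},{"linear":[0,0,0],"roll":0}]' -1 50
```

```text
time_s: 4.03
position: [0.4635, -0.0304, 0.0916]
tool_rot: [[-0.13, 0.991, 0.0], [0.991, 0.13, -0.0], [-0.0, 0.0, -1.0]]
ft_force: [0.2, -0.9, 0.3]
grip_width: 0.06
gripper_force: 0.0
time_s: 4.7
position: [0.4637, -0.0305, 0.0922]
tool_rot: [[-0.131, 0.991, 0.002], [0.991, 0.131, -0.001], [-0.001, 0.002, -1.0]]
ft_force: [-0.6, -0.2, 6.2]
grip_width: 0.0274
gripper_force: 49.5
```

```bash
python3 -m jog '[{"linear":[0,0,-0.1],"roll":0},{"linear":[0,0,-0.3],"roll":0},{"linear":[0,0,-0.4],"roll":0},{"linear":[0,0,-0.4],"roll":0},{"linear":[0,0,-0.4],"roll":0},{"linear":[0,0,-0.4],"roll":0},{"linear":[0,0,-0.4],"roll":0},{"linear":[0,0,-0.4],"roll":0},{"linear":[0,0,-0.4],"roll":0},{"linear":[0,0,-0.3],"roll":0},{"linear":[0,0,0],"roll":0},{"linear":[0,0,0],"roll":0}]'
python3 - <<'E'
from h import *
o=env.observe();R=np.array(o["tool_rot"]);p=o["position"]
d=R.T@(np.array([.5140,-.4020,p[2]])-p)
print(p,d/.04, "roll",(7.5+13.6)/5,o["ft_force"])
E
```

```text
time_s: 5.7
position: [0.4632, -0.0303, 0.2314]
tool_rot: [[-0.131, 0.991, 0.001], [0.991, 0.131, -0.0], [-0.0, 0.001, -1.0]]
ft_force: [-0.7, -0.8, -1.0]
grip_width: 0.0272
gripper_force: 49.3
[ 0.46324794 -0.03030412  0.23138401] [-9.37852435e+00  4.21458689e-02  2.47730369e-03] roll 4.220000000000001 [-0.7355117  -0.84106965 -1.02920696]
```

```bash
python3 -m jog '[{"linear":[-0.2,0,0],"roll":0},{"linear":[-0.5,-0.03,0],"roll":0},{"linear":[-0.6,-0.03,0],"roll":0},{"linear":[-0.6,-0.03,0],"roll":0},{"linear":[-0.6,-0.03,0],"roll":0},{"linear":[-0.6,-0.03,0],"roll":0},{"linear":[-0.6,-0.03,0],"roll":0},{"linear":[-0.6,-0.03,0],"roll":0},{"linear":[-0.6,-0.03,0],"roll":0},{"linear":[-0.6,-0.03,0],"roll":0},{"linear":[-0.6,-0.03,0],"roll":0},{"linear":[-0.6,-0.03,0],"roll":0}]' && python3 -m jog '[{"linear":[-0.6,-0.03,0],"roll":0},{"linear":[-0.6,-0.03,0],"roll":0},{"linear":[-0.6,-0.03,0],"roll":0},{"linear":[-0.6,-0.03,0],"roll":0},{"linear":[-0.6,-0.03,0],"roll":0},{"linear":[-0.6,-0.03,0],"roll":0},{"linear":[-0.5,0,0],"roll":1},{"linear":[0,0,0],"roll":1},{"linear":[0,0,0],"roll":1},{"linear":[0,0,0],"roll":1},{"linear":[0,0,0],"roll":0.2},{"linear":[0,0,0],"roll":0}]' && python3 -m jog '[{"linear":[0,0,0],"roll":0},{"linear":[0,0,0],"roll":0},{"linear":[0,0,0],"roll":0}]'
python3 - <<'E'
from h import *
np.save("w2cal.npy",optics.calibration("wrist")["T"])
cv2.imwrite("pics/w2.png",optics.get_image("wrist")[:,:,::-1])
E
```

```text
time_s: 6.7
position: [0.4847, -0.2994, 0.23]
tool_rot: [[-0.13, 0.991, -0.002], [0.991, 0.13, 0.001], [0.002, -0.001, -1.0]]
ft_force: [-0.5, 0.1, -0.9]
grip_width: 0.0274
gripper_force: 49.3
time_s: 7.7
position: [0.4992, -0.4616, 0.2301]
tool_rot: [[0.232, 0.973, -0.001], [0.973, -0.232, 0.001], [0.001, -0.001, -1.0]]
ft_force: [-0.4, 0.8, -1.2]
grip_width: 0.027
gripper_force: 49.4
time_s: 7.95
position: [0.4996, -0.4613, 0.2312]
tool_rot: [[0.232, 0.973, -0.0], [0.973, -0.232, 0.0], [0.0, -0.0, -1.0]]
ft_force: [0.1, -0.5, -1.9]
grip_width: 0.0274
gripper_force: 49.4
```

View pics/w2.png

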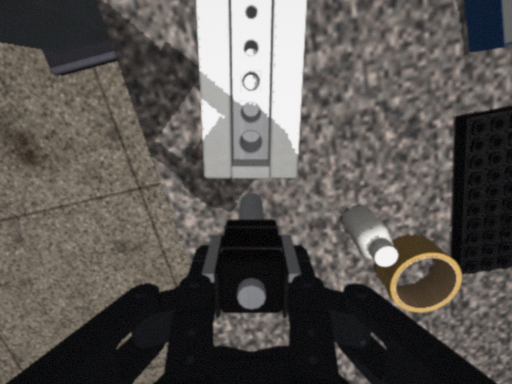

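The held probe is at (251,280) with its shaft end near (251,200). The wells run along column 251, with the 17 mm one near (251,111) in shadow. I'll enlarge it.

```bash
python3 - <<'E'
import cv2,numpy as np
a=cv2.imread("pics/w2.png")[0:225,215:287]
a=cv2.convertScaleAbs(a,alpha=1.0)
t=cv2.resize(a[60:165],None,fx=5.5,fy=5.5,interpolation=cv2.INTER_CUBIC)
b=cv2.resize(a[165:225],None,fx=5.5,fy=5.5,interpolation=cv2.INTER_CUBIC);b=cv2.convertScaleAbs(b,alpha=2)
o=np.zeros((t.shape[0],t.shape[1]+b.shape[1],3),np.uint8);o[:,:t.shape[1]]=t;o[:b.shape[0],t.shape[1]:]=b
cv2.imwrite("pics/crop2.png",o);print(o.shape)
E
```

```text
(578, 792, 3)
```

View pics/crop2.png

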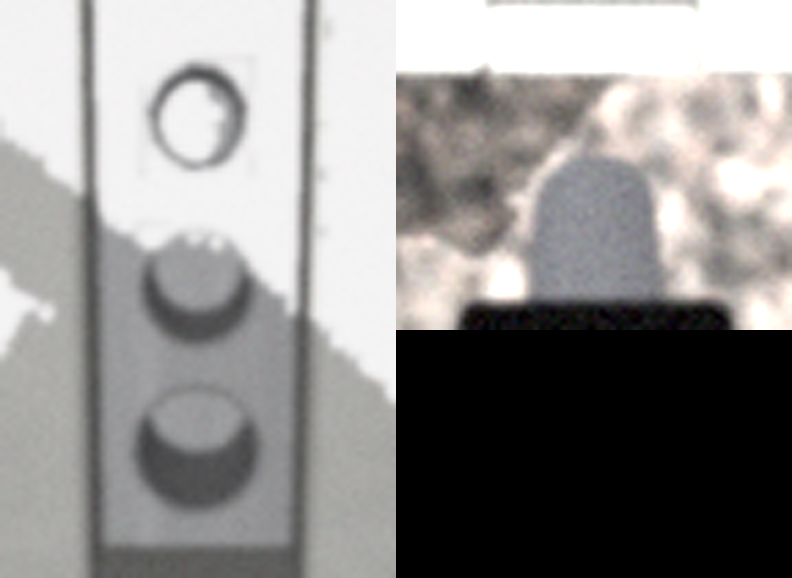

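The 17 mm rim is centred at crop (198,288), the 14 mm rim at (198,116) and the 20 mm rim at (197.5,448). The foot's far edge is at crop (596,155). From these I can work out the shift that puts the foot over the well.

```bash
python3 - <<'E'
from h import *
c=optics.calibration("wrist");o=env.observe();R=np.array(o["tool_rot"]);p=o["position"]
U=lambda x,y,x0,y0:((x+.5)/5.5-.5+x0,(y+.5)/5.5-.5+y0)
for n,x,y in(("14",198,116),("17",198,288),("20",197.5,448)):
    w=ray(c,*U(x,y,215,60),.08);print(n,w[:2],"tool mm",1000*(R.T@(w-p)))
zf=p[2]-(.0922-.02)
for dz in(0,.0015):
  for x in(530,596,660):
    w=ray(c,*U(x-396,155,215,165),zf+dz);print("foot edge",dz,1000*(R.T@(w-p)))
for zz,v in((zf+.006,200),(zf+.02,270)):
  print([1000*(R.T@(ray(c,*U(x-396,v,215,165),zz)-p))[1] for x in((535,656) if v==200 else (530,662))])
# stub of held probe z
print(zf)
a=cv2.imread("pics/w2.png",0);r=cv2.resize(a[265:320,225:280],None,fx=8,fy=8,interpolation=cv2.INTER_CUBIC)
for q,A in blobs(r>75,60,700,(225,265)):print("stub",q,A,1000*(R.T@(ray(c,*q,zf+.11)-p)))
E
```

```text
14 [ 0.51925803 -0.37538365] tool mm [ 88.10476524  -0.81068432 151.25817116]
17 [ 0.5127774  -0.40246975] tool mm [ 60.25418118  -0.82474688 151.25579276]
20 [ 0.50627272 -0.42927528] tool mm [ 32.67090881  -0.9273568  151.25344595]
foot edge 0 [ 7.21070824 -9.56389403 72.20156251]
foot edge 0 [ 7.20893937 -0.51269359 72.20066731]
foot edge 0 [ 7.20722408  8.26432263 72.19979922]
foot edge 0.0015 [ 7.74354527 -9.50091161 70.7016018 ]
foot edge 0.0015 [ 7.74178879 -0.51312108 70.70071287]
foot edge 0.0015 [ 7.74008552  8.20240608 70.69985087]
[np.float64(-8.722409028428002), np.float64(7.557645878134397)]
[np.float64(-8.925300597348798), np.float64(7.884997592519457)]
0.1590505612759575
stub [250.86548536 296.22082141] 557.015625 [  0.67270467  -0.58634803 -37.79988486]
```

```bash
python3 -m jog '[{"linear":[0.2,-0.01,0],"roll":0},{"linear":[0.4,0,0],"roll":0},{"linear":[0.4,0,0],"roll":0},{"linear":[0.3,0,0],"roll":0},{"linear":[0.15,0,0],"roll":0},{"linear":[0.05,0,0],"roll":0},{"linear":[0,0,0.4],"roll":0},{"linear":[0,0,0.5],"roll":0},{"linear":[0,0,0.5],"roll":0},{"linear":[0,0,0.3],"roll":0},{"linear":[0,0,0.1],"roll":0},{"linear":[0,0,0],"roll":0}]' && python3 -m jog '[{"linear":[0,0,0],"roll":0},{"linear":[0,0,0],"roll":0},{"linear":[0,0,0],"roll":0}]'
python3 - <<'E'
from h import *
o=env.observe();R=np.array(o["tool_rot"]);p=o["position"]
print(p,1000*R.T@(np.array([.51277,-.40247,p[2]])-p),np.round(R,4).tolist(),o["ft_force"])
E
```

```text
time_s: 9.0
position: [0.5129, -0.4031, 0.1584]
tool_rot: [[0.234, 0.972, -0.001], [0.972, -0.234, 0.001], [0.001, -0.002, -1.0]]
ft_force: [0.5, -1.0, -0.9]
grip_width: 0.0273
gripper_force: 49.4
time_s: 9.25
position: [0.5135, -0.4032, 0.1604]
tool_rot: [[0.233, 0.972, 0.001], [0.972, -0.233, -0.002], [-0.001, 0.002, -1.0]]
ft_force: [-0.5, -0.1, -0.4]
grip_width: 0.0274
gripper_force: 49.4
[ 0.51348603 -0.40324008  0.16044013] [ 0.58189014 -0.87585411 -0.00207842] [[0.2332, 0.9724, 0.0013], [0.9724, -0.2332, -0.0015], [-0.0012, 0.0016, -1.0]] [-0.4739458  -0.14574775 -0.44155513]
```

```bash
python3 -m jog '[{"linear":[0.01,-0.01,0.05],"roll":0},{"linear":[0,0,0.05],"roll":0},{"linear":[0,0,0.05],"roll":0},{"linear":[0,0,0.05],"roll":0},{"linear":[0,0,0.03],"roll":0},{"linear":[0,0,0],"roll":0},{"linear":[0,0,0],"roll":0}]' && python3 -m jog '[{"linear":[0,0,0.03],"roll":0},{"linear":[0,0,0.03],"roll":0},{"linear":[0,0,0],"roll":0}]'
```

```text
time_s: 9.83
position: [0.5129, -0.4024, 0.15]
tool_rot: [[0.233, 0.972, -0.0], [0.972, -0.233, 0.0], [0.0, -0.0, -1.0]]
ft_force: [-0.5, -0.1, -1.7]
grip_width: 0.0272
gripper_force: 49.4
time_s: 10.08
position: [0.5129, -0.4023, 0.1474]
tool_rot: [[0.233, 0.972, -0.0], [0.972, -0.233, 0.0], [0.0, -0.0, -1.0]]
ft_force: [1.0, 0.4, -0.7]
grip_width: 0.0272
gripper_force: 49.4
```

Foot is about 5 mm below the rim with no force, so it has entered the well. I'll carry on gently.

```bash
python3 -m jog '[{"linear":[0,0,0.05],"roll":0},{"linear":[0,0,0.05],"roll":0},{"linear":[0,0,0.05],"roll":0},{"linear":[0,0,0.05],"roll":0},{"linear":[0,0,0],"roll":0}]' && python3 -m jog '[{"linear":[0,0,0.05],"roll":0},{"linear":[0,0,0.05],"roll":0},{"linear":[0,0,0.05],"roll":0},{"linear":[0,0,0.05],"roll":0},{"linear":[0,0,0],"roll":0}]'
```

```text
time_s: 10.5
position: [0.5128, -0.4022, 0.1391]
tool_rot: [[0.233, 0.972, -0.001], [0.972, -0.233, 0.001], [0.001, -0.001, -1.0]]
ft_force: [-0.9, -0.3, -0.5]
grip_width: 0.0276
gripper_force: 49.4
time_s: 10.92
position: [0.5128, -0.4022, 0.1312]
tool_rot: [[0.233, 0.972, -0.001], [0.972, -0.233, 0.001], [0.0, -0.001, -1.0]]
ft_force: [-0.1, 0.4, -0.8]
grip_width: 0.0276
gripper_force: 49.4
```

Free, with no side load. About 39 mm remain, so I'll go 34 mm and then feel for the shoulder.

```bash
python3 -m jog '[{"linear":[0,0,0.08],"roll":0},{"linear":[0,0,0.08],"roll":0},{"linear":[0,0,0.08],"roll":0},{"linear":[0,0,0.08],"roll":0},{"linear":[0,0,0.08],"roll":0},{"linear":[0,0,0],"roll":0}]' && python3 -m jog '[{"linear":[0,0,0.08],"roll":0},{"linear":[0,0,0.08],"roll":0},{"linear":[0,0,0.08],"roll":0},{"linear":[0,0,0.08],"roll":0},{"linear":[0,0,0.08],"roll":0},{"linear":[0,0,0.05],"roll":0},{"linear":[0,0,0],"roll":0},{"linear":[0,0,0],"roll":0}]'
```

```text
time_s: 11.42
position: [0.5127, -0.4022, 0.1148]
tool_rot: [[0.233, 0.972, -0.001], [0.972, -0.233, 0.001], [0.001, -0.001, -1.0]]
ft_force: [0.7, -0.1, -1.2]
grip_width: 0.0274
gripper_force: 49.3
time_s: 12.08
position: [0.5129, -0.4024, 0.0976]
tool_rot: [[0.233, 0.972, -0.0], [0.972, -0.233, 0.0], [0.0, -0.0, -1.0]]
ft_force: [0.1, 0.2, -0.6]
grip_width: 0.0274
gripper_force: 49.3
```

```bash
python3 -m jog '[{"linear":[0,0,0.04],"roll":0},{"linear":[0,0,0.04],"roll":0},{"linear":[0,0,0.02],"roll":0},{"linear":[0,0,0],"roll":0},{"linear":[0,0,0],"roll":0}]' && python3 -m jog '[{"linear":[0,0,0.02],"roll":0},{"linear":[0,0,0],"roll":0},{"linear":[0,0,0],"roll":0}]'
```

```text
time_s: 12.5
position: [0.5129, -0.4024, 0.0937]
tool_rot: [[0.233, 0.972, -0.0], [0.972, -0.233, 0.0], [0.0, -0.0, -1.0]]
ft_force: [0.2, -0.5, -1.3]
grip_width: 0.0275
gripper_force: 49.3
time_s: 12.75
position: [0.5129, -0.4024, 0.0929]
tool_rot: [[0.233, 0.972, -0.0], [0.972, -0.233, 0.0], [0.0, -0.0, -1.0]]
ft_force: [-0.4, 0.4, -0.7]
grip_width: 0.0272
gripper_force: 49.3
```

Not touching yet, so I'll keep feeling in 0.8 mm steps.

```bash
python3 -m jog '[{"linear":[0,0,0.02],"roll":0},{"linear":[0,0,0],"roll":0},{"linear":[0,0,0],"roll":0}]' && python3 -m jog '[{"linear":[0,0,0.01],"roll":0},{"linear":[0,0,0],"roll":0},{"linear":[0,0,0],"roll":0}]'
```

```text
time_s: 13.0
position: [0.513, -0.4024, 0.0922]
tool_rot: [[0.233, 0.972, 0.0], [0.972, -0.233, -0.0], [-0.0, 0.0, -1.0]]
ft_force: [-0.3, 0.2, -0.6]
grip_width: 0.0272
gripper_force: 49.5
time_s: 13.25
position: [0.513, -0.4024, 0.0922]
tool_rot: [[0.233, 0.972, 0.0], [0.972, -0.233, -0.0], [-0.0, 0.0, -1.0]]
ft_force: [-1.6, 1.3, 4.7]
grip_width: 0.0275
gripper_force: 49.9
```

At TCP z 0.0922 the upward force rises to 4.7 N. That is the same height as when the probe hung in the rest, so the shoulder is seated. I'll release and back off.

```bash
python3 -m jog '[{"linear":[0,0,0],"roll":0},{"linear":[0,0,0],"roll":0},{"linear":[0,0,0],"roll":0},{"linear":[0,0,0],"roll":0},{"linear":[0,0,0],"roll":0},{"linear":[0,0,0],"roll":0}]' 0.4 && python3 -m jog '[{"linear":[0,0,-0.1],"roll":0},{"linear":[0,0,-0.4],"roll":0},{"linear":[0,0,-0.5],"roll":0},{"linear":[0,0,-0.5],"roll":0},{"linear":[0,0,-0.5],"roll":0},{"linear":[0,0,-0.5],"roll":0},{"linear":[0,0,-0.5],"roll":0},{"linear":[0,0,-0.4],"roll":0},{"linear":[0,0,0],"roll":0},{"linear":[0,0,0],"roll":0},{"linear":[0,0,0],"roll":0}]'
python3 - <<'E'
from h import *
i=optics.get_image("wrist")[:,:,::-1];cv2.imwrite("pics/w3.png",i)
E
```

```text
time_s: 13.75
position: [0.5129, -0.4024, 0.0916]
tool_rot: [[0.233, 0.972, -0.0], [0.972, -0.233, 0.0], [0.0, -0.0, -1.0]]
ft_force: [-0.6, -0.1, -0.5]
grip_width: 0.0596
gripper_force: 0.0
time_s: 14.67
position: [0.5127, -0.4021, 0.2266]
tool_rot: [[0.233, 0.972, -0.001], [0.972, -0.233, 0.001], [0.001, -0.002, -1.0]]
ft_force: [0.6, 0.5, 0.3]
grip_width: 0.0596
gripper_force: 0.0
```

View pics/w3.png

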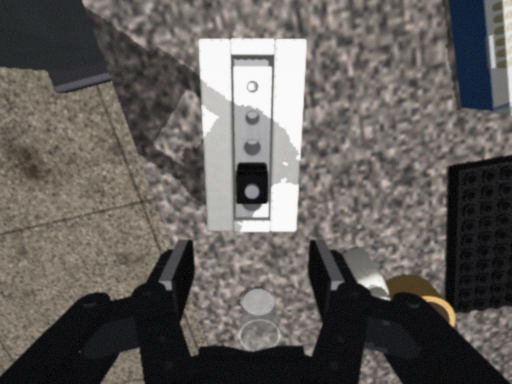

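The probe stands upright at (252,185) in the fourth well. The 8, 11 and 14 mm wells are open above it, the 20 mm well shows just below, and the gripper is clear.

```bash
python3 -c "
from rig import env
print(env.close_job())"
```

```text
the job is handed in; nothing more can be done
None
```

The thick probe is fully home in the 17 mm well and released, with about 5 N of contact force at seating; the job is handed in at about 15 s, and no verdict was returned.

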